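# Fit a push-in silencer to the air manifold

## Robot

A 6-joint arm with a two-finger parallel gripper is mounted at the origin on a cart in front of the work surface, level with it; the furniture and walls round the work are solid. World frame = base frame: x ahead of the robot, y to its left, z up, the work surface at z = 0. Lengths are in m, angles in rad, forces in N, time in s.
With the tool pointing down it reaches from about 0.35 to 0.775 m from the base axis. Payload 7.3 kg.
Tool frame: the origin (TCP) lies at the centre of the arm's flange, where the gripper is bolted on; the fingertips stand 178 mm ahead of it and the grasp point (between the pads) lies 159 mm ahead of it; z points along the fingers, y is the line along which they close (so a half turn about z gives the same grasp; the last joint's range is limited). The gripper opens to 92 mm and grips with 3 to 60 N. Pads are 19 mm wide; open, the fingers measure 130 mm over their backs; the gripper's body (75 mm by 190 mm) begins 47 mm behind the grasp point.
Start: joints at [-1.254, 0.342, 1.524, -0, 1.275, -0.146], TCP at [0.234, -0.47, 0.405] pointing down, gripper open.
Joint ranges: [-2.53, 2.53], [-0.77, 2.02], [0.04, 2.7], [-1, 4.14], [0.28, 2.66], [-3.11, 3.11]. Speed limits (rad/s): [2.57, 2.57, 3.14, 3.14, 3.14, 3.14].

## Interface

Orientations are given as [roll, pitch, yaw] about the fixed x, y, z axes, in that order (R = Rz(yaw) Ry(pitch) Rx(roll)).
In Python, from cell import telemetry, vision, ticket gives the robot as it stands.
- The arm moves only by the shell command python3 -m crank 'ROWS' [FORCE]. ROWS is JSON, a list of rows, each a list of 5 numbers: the gripper command: -1 is shut, 1 is fully open, values between are in proportion, then the shift along the tool's x, y, z in mm, then the turn about the tool's z in rad. In form: [[fingers, dx, dy, dz, roll], ...]. A call has 1 to 12 rows; each row is the pose to reach, as a shift and turn from the pose commanded when the call began, along the tool's axes at that moment; what a row does not reach only later rows make up. A row lasts 1/12 s, in which the tool goes at most 41.7 mm and 7.16 degrees, less where a joint would pass 70% of its speed; a pose out of reach is approached as far as the arm can. A call with a gripper value outside its range is refused whole. The fingers move at their own pace and stop on an object; FORCE is the grip in N (left out, the last holds). Time passes only in rows, so rows that repeat a pose let the fingers close. It gives the time, the measured TCP pose, the force, the opening and the grip force at its end, in the units of the state.
- telemetry.observe(): the state, without advancing time (a new reading comes with each control period).
- vision.read_camera(name): name is "scene" or "top"; returns (picture, depth): 384x512x3 uint8, red, green, blue; 384x512 float32, m along the optical axis (not along the pixel's ray), 0 where there is no reading.
- vision.get_calibration(name): a dict with "camera_matrix" (3x3 intrinsics, pixels), "rvec" (rotation vector, rad) and "tvec" (3), from world to camera coordinates, as OpenCV has them. Camera axes: x right, y down, z forward; pixel columns grow to the right and rows downward; lengths in m; the calibration is good to about 2 mm. A picture is of the moment at which its call begins. get_calibration takes no time and is no camera call.
- ticket.hand_in(): hands the job in; it is judged then, once.
The state is a dict: "time": time; "qpos": joint angles; "qvel": joint speeds; "joint_efforts": joint torques, N m; "tool_pos": TCP position; "tool_rot": TCP orientation; "contact_force": force on the tool from outside, world axes, zero at the start; "torque": the same for the moment, N m; "opening": finger opening in m; "grip_force": force on a finger pad.
Only numpy, scipy, OpenCV 4.12 (cv2) and the standard library are available. Lean on these libraries where they do the work, as an engineer would, in place of code of your own. Each camera call takes 0.05 s, during which the arm holds its last target. There are 200 camera calls.

## Task

Take the blue silencer out of the wooden holder and push its brass stem straight down into the open steel push-fit fitting on the air manifold until the latch snaps into its groove. Feel your way in, never pressing, pulling or side-loading it with more than about 30 N. Then, still holding it, tug it upward with about 15 N to prove that it is locked, let go of it and back away; leave the red plug and the sanding block alone.

Things in the scene. Friction and masses are not known exactly. Their poses are not given: they have to be found in the camera images.
- silencer: Blue push-in silencer, 88 mm long, about 60 g, round about z; starts upright in one of the holder's holes. Origin: tip of its brass stem; z up the stem. Stem 14 mm in diameter, from 0 to 36 mm (tapered to 10.8 mm over the lowest 4 mm; latch groove 6.6 mm in diameter from 10 to 18 mm). At 36 mm begins the blue body; its flat underside (shoulder) rests on the holder's top.
- silencer_grip (a point): Place to grip the silencer, on its axis, 62 mm above the tip, in the blue body (26 mm in diameter from 36 to 82 mm above the tip, low dome to 88 mm).
- red_plug: Red blanking plug, 66 mm tall, standing in the holder's other hole, 80 mm from the silencer; head 28 mm in diameter from 36 to 56 mm above its tip (origin). To be left alone.
- holder: Wooden block 70 x 150 x 45 mm, fixed, with two vertical holes 17 mm in diameter and 41 mm deep on its long (y) middle line, 40 mm either side of the centre. Origin at the centre of its underside.
- manifold: Grey air manifold block, fixed, 60 x 220 x 30 mm, long along its y. Origin: centre of its underside, z up. A round gauge (36 mm wide, top 76 mm above the bench) stands at y = +90 mm, low brass caps (top 43 mm) at y = +52 and -60 mm; pipe stubs stick out 34 mm on the +x side. The only open upright fitting stands at its middle.
- port (a point): Nominal centre of the fitting's mouth, 77 mm above the bench, fixed to the manifold. The real mouth differs: its axis lies up to 7 mm off along x and up to 7 mm along y of the manifold, its rim stands 3 to 17 mm above this point. Steel cylinder, 33 mm in diameter, flat rim, bore 15.5 mm flared to about 18 mm: a tip within about 3 mm of the axis goes in, farther off it stands on the rim.
- port_foot (a point): Foot of the fitting, on the manifold's top under the port. The fitting floats: it yields sideways against about 2 N of friction (along x or y, 8.5 mm at most from its middle), not downward. The stem enters freely for 19 mm below the rim, then meets latch ramp and sprung valve (5 to 15 N), snaps in at about 35 mm; its shoulder stops on the rim at 36 mm. Let go, it rises about 2 mm against the latch.
- latch (a joint): Sprung latch plate with an orange thumb tab on the fitting's front (the manifold's -x side): 0 m home, about 0.003 while the stem's end is passing it, springs back to below 0.001 when it has snapped into the groove.
- valve (a joint): Sprung check valve at the bottom of the bore, pressed down by the stem's tip: 0 m closed and untouched, about 0.004 when the silencer is locked, about 0.006 when it is pressed hard home. The spring gives 0.8 N plus 0.4 N per mm.
- sanding_block: Cork sanding block at the right, 65 x 110 x 37 mm, origin under its middle; to be left alone.
Things that resemble listed ones, but are neither listed nor needed, are in the scene too. Several things have the shape of the silencer; the one meant has the colours described above.

How it is judged:
By the outcome, as a careful person would: the job done as asked, in the order asked, and still so for the second after the job is handed in, with the robot touching nothing.
It also fails if it takes over 72 s, if anything falls off the work surface, if the arm or the gripper's body presses on something with over 40 N, if the wrist force passes 120 N, or if a joint passes its speed limit or range.

## Working session

There is one attempt and no reset: what is moved stays moved. The work goes in short steps, Python scripts to look and compute and a shell command to move; the robot and the scene stay as the last step left them, time stands still between calls to the robot, and variables do not carry over. Pictures are saved under pics/ and viewed, at most 10 in all, crops included, and the job is handed in when it is done.

```bash
mkdir -p pics; cat > h.py <<'E'
import numpy as np, cv2
from cell import telemetry, vision, ticket
from scipy.spatial.transform import Rotation as R
def cam(n):
    im,d=vision.read_camera(n); c=vision.get_calibration(n)
    K=np.array(c["camera_matrix"]); Rm=cv2.Rodrigues(np.array(c["rvec"],float))[0]; t=np.array(c["tvec"],float).ravel()
    v,u=np.mgrid[:384,:512]
    P=np.stack([(u-K[0,2])/K[0,0]*d,(v-K[1,2])/K[1,1]*d,d],-1)
    W=(P-t)@Rm; W[d==0]=np.nan
    return im,d,W
def save(n,im): cv2.imwrite(f"pics/{n}.png",im[...,::-1])
E
python3 - <<'E'
from h import *
a,d,W=cam("scene"); save("s1",a); b,d2,W2=cam("top"); save("t1",b)
np.savez("m.npz",a=a,W=W,b=b,W2=W2)
o=telemetry.observe(); print({k:np.round(v,3) for k,v in o.items()})
for n in("scene","top"):
    c=vision.get_calibration(n);print(np.array(c["camera_matrix"])[0,0], -cv2.Rodrigues(np.array(c["rvec"],float))[0].T@np.array(c["tvec"],float).ravel())
E
```

```text
{'time': np.float64(0.1), 'qpos': array([-1.254,  0.343,  1.525, -0.   ,  1.275, -0.146]), 'qvel': array([-0.   , -0.   , -0.001,  0.001, -0.001,  0.   ]), 'joint_efforts': array([ 2.0000e-03, -4.3201e+01, -2.4469e+01,  7.2000e-02,  5.3000e-02,
       -0.0000e+00]), 'tool_pos': array([ 0.234, -0.47 ,  0.404]), 'tool_rot': array([-3.14 , -0.   ,  0.463]), 'contact_force': array([ 0.137,  0.152, -0.265]), 'torque': array([-0.011, -0.029, -0.055]), 'grip_force': np.float64(0.0), 'opening': np.float64(0.092)}
432.7128641080938 [0.21306323 0.49013492 0.94189736]
488.26329253741466 [ 0.36381994 -0.06860707  1.50100994]
```

View pics/s1.png

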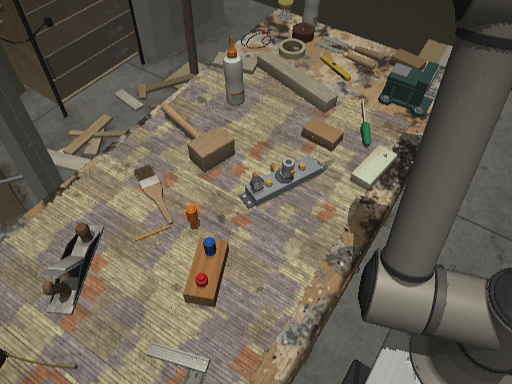

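View pics/t1.png

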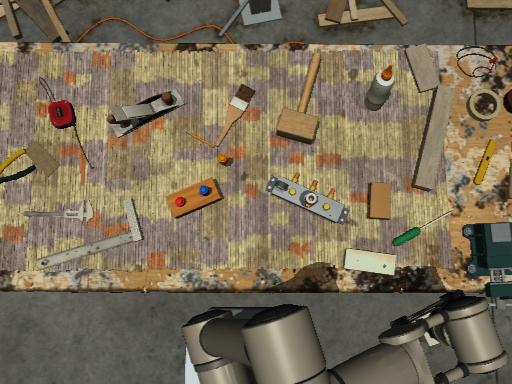

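The blue candidate is at top (204,190) / scene (209,246) in the holder. The orange one at top (222,159) / scene (192,215) has a similar shape but is the wrong colour and isn't in the holder. The red plug is at top (180,202), and the manifold fitting at top (311,199) / scene (289,165). Next I measure these and confirm with a crop.

```bash
python3 - <<'E'
from h import *
m=np.load("m.npz"); a,W,b,W2=[m[k] for k in("a","W","b","W2")]
c1=cv2.resize(a[140:310,160:340],None,fx=3.3,fy=3.3,interpolation=cv2.INTER_CUBIC)[:560]
c2=cv2.resize(b[145:235,160:360],None,fx=4,fy=4,interpolation=cv2.INTER_CUBIC)
save("c1",c1); save("c2",c2)
def blob(nm,im,W,mask,zr,box):
    u0,u1,v0,v1=box; mm=np.zeros(mask.shape,bool); mm[v0:v1,u0:u1]=1
    mm&=mask&(W[...,2]>zr[0])&(W[...,2]<zr[1]); p=W[mm]; v,u=np.nonzero(mm)
    print(nm,len(p),np.round([u.mean(),v.mean()],1),"mean",p.mean(0).round(4),"mid",((p.max(0)+p.min(0))/2).round(4),"ext",np.ptp(p,axis=0).round(4),"zmax",p[:,2].max().round(4))
for nm,im,w,bb,fb,hb in(("scene",a,W,(195,225,230,260),(275,305,150,185),(175,235,225,310)),("top",b,W2,(192,218,178,202),(298,325,186,212),(160,230,170,222))):
    r,g,bl=[im[...,i].astype(int) for i in range(3)]
    blob(nm+" blue",im,w,(bl>r+30),(.02,.12),bb)
    blob(nm+" bluetop",im,w,(bl>r+30),(.085,.12),bb)
    blob(nm+" fit",im,w,r>=0,(.072,.11),fb)
    print(np.round(np.nanmax(w[fb[2]:fb[3],fb[0]:fb[1],2]),4))
for nm,box,zr in(("holder",(160,230,170,222),(.035,.05)),("manifold",(262,355,170,230),(.022,.034)),("gauge",(268,292,175,200),(.05,.09)),("red",(170,190,192,212),(.055,.09))):
    u0,u1,v0,v1=box; mm=np.zeros(b.shape[:2],bool); mm[v0:v1,u0:u1]=1
    mm&=(W2[...,2]>zr[0])&(W2[...,2]<zr[1])
    p=W2[mm]; rc=cv2.minAreaRect((p[:,:2]*1000).astype(np.float32)); print(nm,len(p),rc,p.mean(0).round(4))
E
```

```text
scene blue 137 [209.3 245.1] mean [0.5764 0.112  0.084 ] mid [0.5795 0.0994 0.0719] ext [0.0265 0.0449 0.0545] zmax 0.0991
scene bluetop 92 [208.9 242.2] mean [0.5781 0.1103 0.0926] mid [0.58   0.1096 0.0927] ext [0.0256 0.0245 0.0127] zmax 0.0991
scene fit 131 [288.  163.9] mean [ 0.555  -0.2036  0.0841] mid [ 0.5548 -0.2051  0.0819] ext [0.0341 0.0338 0.0195] zmax 0.0916
0.0916
top blue 63 [203.3 189.5] mean [0.5793 0.1051 0.0909] mid [0.5805 0.1063 0.0847] ext [0.0242 0.0245 0.0334] zmax 0.1014
top bluetop 55 [203.  189.5] mean [0.5791 0.1058 0.0925] mid [0.5807 0.1062 0.0936] ext [0.0239 0.0232 0.0155] zmax 0.1014
top fit 90 [310.3 198.3] mean [ 0.5558 -0.2077  0.0855] mid [ 0.5545 -0.2083  0.0832] ext [0.0342 0.0318 0.0213] zmax 0.0939
0.0939
holder 1001 ((564.285400390625, 143.02000427246094), (72.26498413085938, 150.2029571533203), 24.114286422729492) [0.5631 0.143  0.0433]
manifold 1071 ((571.9345703125, -221.21826171875), (243.7610321044922, 92.99869537353516), 65.09342956542969) [ 0.5608 -0.2102  0.0285]
gauge 85 ((598.9713134765625, -121.34341430664062), (35.26161193847656, 19.689363479614258), 65.544921875) [ 0.5984 -0.1213  0.0697]
red 70 ((554.1797485351562, 181.02435302734375), (36.46812057495117, 27.25172996520996), 17.247861862182617) [0.5481 0.1786 0.0667]
```

View pics/c1.png

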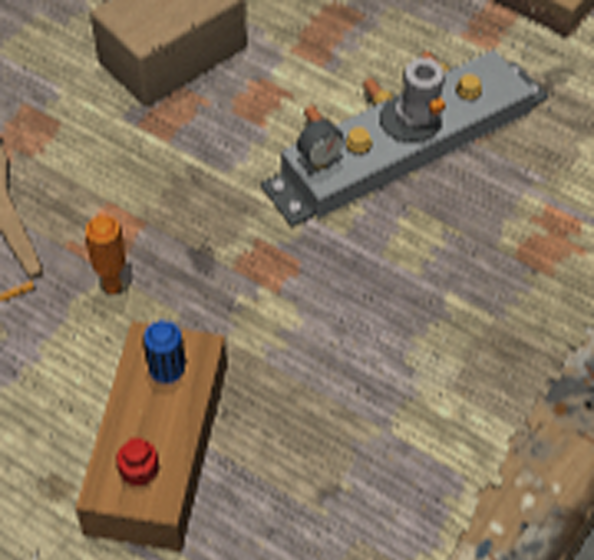

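View pics/c2.png

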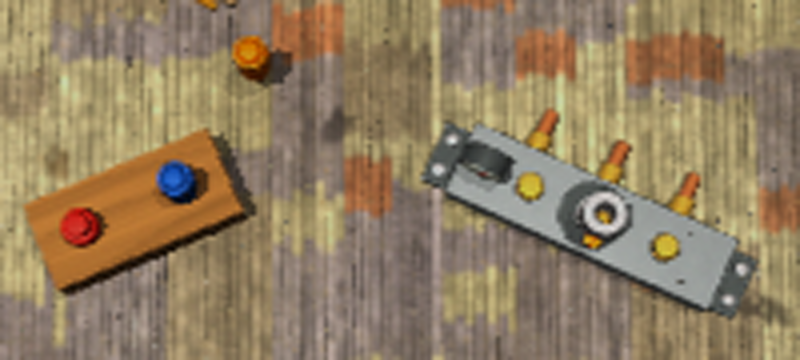

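The crops show the blue-capped one seated in the holder's upper hole (c1 at (164,352), c2 at (178,181)), which matches the description. The orange look-alike stands loose on the bench. The open fitting is at c2 (603,214), with its orange tab toward the robot. The silencer measures (0.5805, 0.1063), and 0.5806, 0.1065 from the holder geometry, so they agree. The fitting is at about (0.5545, -0.208) with the rim near 0.092. Moving over now.

```bash
cat >> h.py <<'E'
def go(x,y,z,yaw=None):
    "shift in tool axes (mm) and roll from measured pose to TCP target"
    o=telemetry.observe(); r=R.from_euler("xyz",o["tool_rot"]); d=r.inv().apply(np.array([x,y,z])-o["tool_pos"])*1000
    print("t",round(float(o["time"]),2),"pos",np.round(o["tool_pos"],4),"rot",np.round(o["tool_rot"],3),"F",np.round(o["contact_force"],1),"op",round(float(o["opening"]),4),"gf",round(float(o["grip_force"]),1))
    print("shift",d.round(1),"roll",None if yaw is None else round(o["tool_rot"][2]-yaw,3))
E
T='[0.1,567,-361,0,-1.53]'
python3 -m crank '[[0.1,567,-361,0,-1.53],[0.1,567,-361,0,-1.53],[0.1,567,-361,0,-1.53],[0.1,567,-361,0,-1.53],[0.1,567,-361,0,-1.53],[0.1,567,-361,0,-1.53],[0.1,567,-361,0,-1.53],[0.1,567,-361,0,-1.53],[0.1,567,-361,0,-1.53],[0.1,567,-361,0,-1.53],[0.1,567,-361,0,-1.53],[0.1,567,-361,0,-1.53]]' 40
python3 -c "
from h import *
go(.5805,.1063,.28,1.99)"
```

```text
time: 1.1
tool_pos: [0.4925, -0.039, 0.4046]
tool_rot: [-3.141, -0.0, 1.969]
contact_force: [1.0, -1.1, -0.5]
opening: 0.0503
grip_force: 0.0
t 1.1 pos [ 0.4925 -0.039   0.4046] rot [-3.141 -0.     1.969] F [ 1.  -1.1 -0.5] op 0.0503 gf 0.0
shift [ 99.8 137.6 124.5] roll -0.021
```

```bash
python3 -m crank '[[0.1,100,138,0,-0.02],[0.1,100,138,0,-0.02],[0.1,100,138,0,-0.02],[0.1,100,138,0,-0.02],[0.1,100,138,0,-0.02],[0.1,100,138,104,-0.02],[0.1,100,138,104,-0.02],[0.1,100,138,104,-0.02],[0.1,100,138,104,-0.02],[0.1,100,138,104,-0.02]]' 40
python3 - <<'E'
from h import *
go(.5805,.1063,.231,1.99)
a,d,W=cam("scene"); save("s2",cv2.resize(a[150:310,130:330],None,fx=3,fy=3,interpolation=cv2.INTER_CUBIC))
E
```

```text
time: 1.93
tool_pos: [0.5812, 0.1038, 0.3]
tool_rot: [-3.139, -0.001, 1.983]
contact_force: [-0.3, -1.0, 0.4]
opening: 0.0504
grip_force: 0.0
t 1.93 pos [0.5812 0.1038 0.3   ] rot [-3.139e+00 -1.000e-03  1.983e+00] F [-0.3 -1.   0.4] op 0.0504 gf 0.0
shift [ 2.5  0.6 69. ] roll -0.007
```

View pics/s2.png

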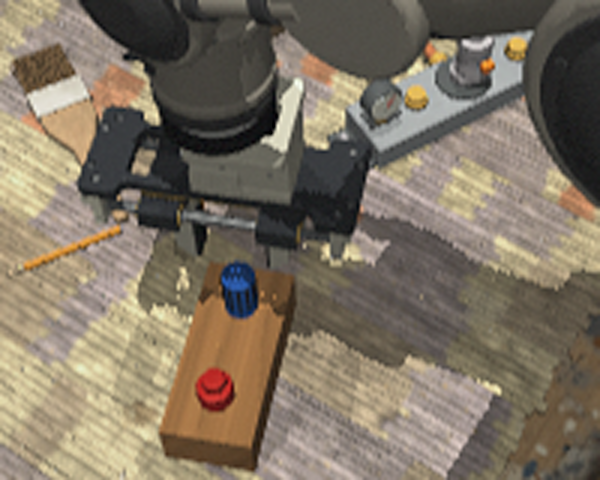

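The crop shows the fingers straddling the blue silencer (238,288), with the red plug (213,388) well clear. Descending and gripping.

```bash
python3 -m crank '[[0.1,2.5,0.6,0,0],[0.1,2.5,0.6,20,0],[0.1,2.5,0.6,40,0],[0.1,2.5,0.6,58,0],[0.1,2.5,0.6,69,0],[0.1,2.5,0.6,69,0],[-1,2.5,0.6,69,0],[-1,2.5,0.6,69,0],[-1,2.5,0.6,69,0],[-1,2.5,0.6,69,0],[-1,2.5,0.6,69,0],[-1,2.5,0.6,69,0]]' 40
python3 -c "
from h import *
go(.5805,.1063,.35,1.99)"
```

```text
time: 2.98
tool_pos: [0.5811, 0.1065, 0.2328]
tool_rot: [3.14, 0.001, 1.983]
contact_force: [-0.7, 0.0, 4.6]
opening: 0.0252
grip_force: 40.0
t 2.98 pos [0.5811 0.1065 0.2328] rot [3.140e+00 1.000e-03 1.983e+00] F [-0.7  0.   4.6] op 0.0252 gf 40.0
shift [  -0.    -0.4 -117.2] roll -0.007
```

```bash
python3 -m crank '[[-1,0,0,-10,0],[-1,0,0,-25,0],[-1,0,0,-45,0],[-1,0,0,-70,0],[-1,0,0,-95,0],[-1,0,0,-120,0],[-1,0,0,-120,0],[-1,0,0,-120,0]]' 40
python3 - <<'E'
from h import *
go(.5545,-.2082,.35)
a,d,W=cam("scene"); save("s3",cv2.resize(a[100:310,130:330],None,fx=2.8,fy=2.8,interpolation=cv2.INTER_CUBIC))
o=telemetry.observe(); 
r,g,b=[a[...,i].astype(int) for i in range(3)]
m=(b>r+30)&(W[...,2]>.1)&(W[...,2]<.35)&(abs(W[...,0]-.58)<.05)&(abs(W[...,1]-.106)<.05)
print(m.sum(),W[m].min(0),W[m].max(0))
E
```

```text
time: 3.65
tool_pos: [0.5808, 0.1065, 0.3534]
tool_rot: [3.139, 0.001, 1.983]
contact_force: [0.0, -0.1, -1.0]
opening: 0.0253
grip_force: 40.0
t 3.65 pos [0.5808 0.1065 0.3534] rot [3.139e+00 1.000e-03 1.983e+00] F [ 0.  -0.1 -1. ] op 0.0253 gf 40.0
shift [-277.8 -150.2    3.3] roll None
97 [0.54613497 0.10088694 0.17076174] [0.58774158 0.13775702 0.25557867]
```

View pics/s3.png

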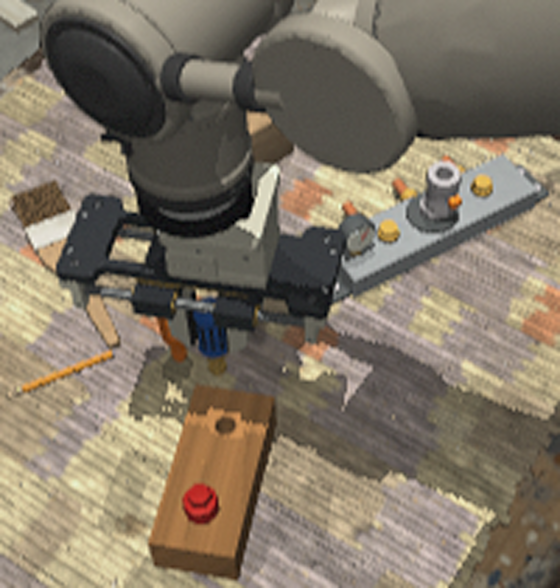

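The silencer is held upright with its brass stem visible at (215,365), the hole is empty, and the red plug is undisturbed. Next I move over the fitting, aligning tool x with manifold +y.

```bash
python3 -m crank '[[-1,-20,-10,0,0.05],[-1,-50,-27,0,0.15],[-1,-85,-46,0,0.27],[-1,-120,-65,0,0.39],[-1,-155,-84,0,0.51],[-1,-190,-103,0,0.63],[-1,-225,-122,0,0.74],[-1,-255,-138,0,0.82],[-1,-272,-147,0,0.84],[-1,-278,-150,0,0.84],[-1,-278,-150,0,0.84],[-1,-278,-150,0,0.84]]' 40
python3 - <<'E'
from h import *
go(.5545,-.2082,.33,1.143)
a,d,W=cam("scene"); save("s4",cv2.resize(a[60:220,190:390],None,fx=3.5,fy=3.5,interpolation=cv2.INTER_CUBIC))
E
```

```text
time: 4.7
tool_pos: [0.5545, -0.2077, 0.3506]
tool_rot: [-3.139, -0.001, 1.143]
contact_force: [0.8, 0.3, -0.9]
opening: 0.0254
grip_force: 40.0
t 4.7 pos [ 0.5545 -0.2077  0.3506] rot [-3.139e+00 -1.000e-03  1.143e+00] F [ 0.8  0.3 -0.9] op 0.0254 gf 40.0
shift [-0.5  0.2 20.6] roll 0.0
```

View pics/s4.png

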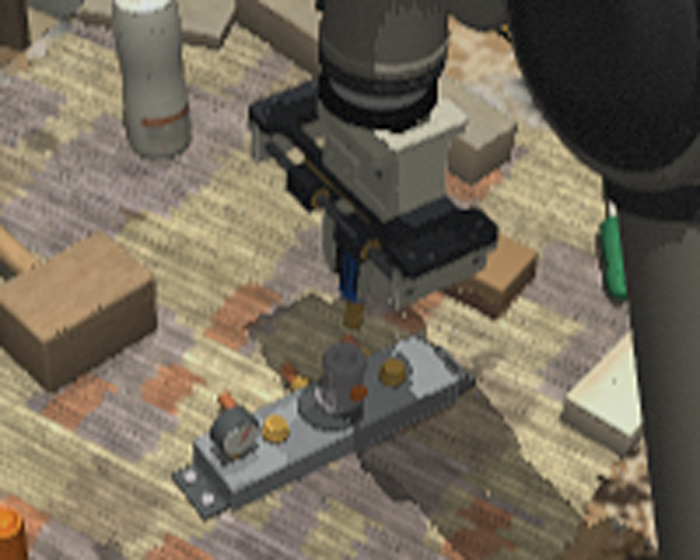

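The crop shows the brass stem (354,315) hanging above the fitting's rim (343,350). I'll check the sideways alignment numerically.

```bash
python3 - <<'E'
from h import *
c=vision.get_calibration("scene")
pts=np.array([[.5545,-.2077,.127],[.5545,-.2077,.160],[.5545,-.208,.092]])
p=cv2.projectPoints(pts,np.array(c["rvec"],float),np.array(c["tvec"],float),np.array(c["camera_matrix"],float),None)[0][:,0]
print(((p-[190,60])*3.5).round(0).tolist(), p.round(1).tolist())
a,d,W=cam("scene")
hsv=cv2.cvtColor(a,cv2.COLOR_RGB2HSV)
box=np.zeros(d.shape,bool); box[125:170,275:305]=1
for lo,hi in((.095,.11),(.11,.125),(.125,.14),(.14,.155),(.155,.162),(.072,.098)):
    m=box&(W[...,2]>lo)&(W[...,2]<hi)&(abs(W[...,0]-.5545)<.04)&(abs(W[...,1]+.208)<.03)
    if m.sum():
        v,u=np.nonzero(m); print(lo,m.sum(),"u",u.min(),u.max(),"v",v.min(),v.max(),W[m].mean(0).round(4), np.median(a[m],0))
E
```

```text
[[351.0, 322.0], [354.0, 290.0], [347.0, 353.0]] [[290.2, 151.9], [291.2, 142.9], [289.2, 161.0]]
0.125 22 u 288 293 v 150 154 [ 0.5517 -0.2016  0.1338] [81.  66.5 36.5]
0.14 17 u 288 293 v 147 150 [ 0.5515 -0.2005  0.1489] [77. 63. 33.]
0.155 2 u 289 292 v 146 147 [ 0.55   -0.1971  0.1587] [67.  55.5 37. ]
0.072 125 u 282 294 v 158 169 [ 0.5553 -0.2041  0.0845] [75. 73. 73.]
```

```bash
python3 - <<'E'
from h import *
m=np.load("m.npz")
for W,bx in((m["W"],(275,305,150,185)),(m["W2"],(298,325,186,212))):
    u0,u1,v0,v1=bx; p=W[v0:v1,u0:u1].reshape(-1,3); z=p[:,2]
    print(np.histogram(z[z>.07],bins=np.arange(.07,.1,.003)))
    q=p[z>.0865]; (cx,cy),r=cv2.minEnclosingCircle((q[:,:2]*1000).astype(np.float32)); print(len(q),q.mean(0).round(4),cx,cy,r,np.median(q[:,2]))
E
```

```text
(array([11, 11, 12, 15, 16, 45, 29,  1,  0]), array([0.07 , 0.073, 0.076, 0.079, 0.082, 0.085, 0.088, 0.091, 0.094,
       0.097]))
60 [ 0.5552 -0.2057  0.0883] 555.2926025390625 -206.0967559814453 16.570968627929688 0.08800229622752334
(array([ 4,  7,  1,  7, 16, 29, 23,  6,  0]), array([0.07 , 0.073, 0.076, 0.079, 0.082, 0.085, 0.088, 0.091, 0.094,
       0.097]))
45 [ 0.5554 -0.2093  0.0889] 555.5653686523438 -209.0432586669922 15.700319290161133 0.08889154951378309
```

```bash
python3 -m crank '[[-1,0.8,1.3,10,0],[-1,0.8,1.3,20,0],[-1,0.8,1.3,28,0],[-1,0.8,1.3,32,0],[-1,0.8,1.3,34,0],[-1,0.8,1.3,35,0],[-1,0.8,1.3,36,0],[-1,0.8,1.3,36,0],[-1,0.8,1.3,36,0]]' 40
python3 -m crank '[[-1,0,0,1,0],[-1,0,0,2,0],[-1,0,0,3,0],[-1,0,0,4,0],[-1,0,0,4,0]]'
```

```text
time: 5.55
tool_pos: [0.5562, -0.2082, 0.316]
tool_rot: [3.141, 0.0, 1.143]
contact_force: [-0.0, -0.4, -0.8]
opening: 0.0254
grip_force: 40.0
time: 5.97
tool_pos: [0.5561, -0.2081, 0.3115]
tool_rot: [-3.141, 0.0, 1.143]
contact_force: [1.2, -0.3, -0.3]
opening: 0.0254
grip_force: 40.0
```

```bash
python3 -m crank '[[-1,0,0,0.7,0],[-1,0,0,1.4,0],[-1,0,0,2.1,0],[-1,0,0,2.8,0],[-1,0,0,3,0],[-1,0,0,3,0]]'
python3 -m crank '[[-1,0,0,0.7,0],[-1,0,0,1.4,0],[-1,0,0,2.1,0],[-1,0,0,2.8,0],[-1,0,0,3,0],[-1,0,0,3,0]]'
```

```text
time: 6.47
tool_pos: [0.5562, -0.2081, 0.3087]
tool_rot: [3.141, 0.0, 1.143]
contact_force: [0.1, -0.4, -0.7]
opening: 0.0255
grip_force: 40.0
time: 6.97
tool_pos: [0.5563, -0.2082, 0.3058]
tool_rot: [3.141, 0.0, 1.143]
contact_force: [0.7, -0.9, 0.6]
opening: 0.0251
grip_force: 40.0
```

```bash
python3 -m crank '[[-1,0,0,1,0],[-1,0,0,2,0],[-1,0,0,3,0],[-1,0,0,4,0],[-1,0,0,4,0],[-1,0,0,4,0]]'
python3 -m crank '[[-1,0,0,1,0],[-1,0,0,2,0],[-1,0,0,3,0],[-1,0,0,4,0],[-1,0,0,4,0],[-1,0,0,4,0]]'
```

```text
time: 7.47
tool_pos: [0.5562, -0.2081, 0.3015]
tool_rot: [-3.141, 0.0, 1.143]
contact_force: [1.9, -1.0, -1.3]
opening: 0.025
grip_force: 40.0
time: 7.97
tool_pos: [0.5562, -0.2081, 0.2975]
tool_rot: [-3.141, 0.0, 1.143]
contact_force: [2.3, -0.3, -2.3]
opening: 0.0256
grip_force: 40.0
```

```bash
python3 -m crank '[[-1,0,0.7,0,0],[-1,0,0.7,1,0],[-1,0,0.7,2,0],[-1,0,0.7,3,0],[-1,0,0.7,3,0]]'
python3 -m crank '[[-1,0,0,0.7,0],[-1,0,0,1.4,0],[-1,0,0,2,0],[-1,0,0,2,0]]'
python3 -m crank '[[-1,0,0,0.7,0],[-1,0,0,1.4,0],[-1,0,0,2,0],[-1,0,0,2,0]]'
```

```text
time: 8.38
tool_pos: [0.5566, -0.2084, 0.2943]
tool_rot: [-3.141, 0.0, 1.143]
contact_force: [0.3, -0.1, -0.4]
opening: 0.0253
grip_force: 40.0
time: 8.72
tool_pos: [0.5568, -0.2084, 0.2926]
tool_rot: [-3.141, 0.0, 1.143]
contact_force: [0.3, -0.5, -1.3]
opening: 0.0253
grip_force: 40.0
time: 9.05
tool_pos: [0.557, -0.2086, 0.2911]
tool_rot: [3.14, 0.0, 1.143]
contact_force: [1.0, -1.0, 1.4]
opening: 0.0253
grip_force: 40.0
```

```bash
python3 -m crank '[[-1,0,0,0.7,0],[-1,0,0,1.4,0],[-1,0,0,2,0],[-1,0,0,2,0]]'
python3 -m crank '[[-1,0,0,0.7,0],[-1,0,0,1.4,0],[-1,0,0,2,0],[-1,0,0,2,0]]'
python3 -m crank '[[-1,0,0,0.7,0],[-1,0,0,1.4,0],[-1,0,0,2,0],[-1,0,0,2,0]]'
```

```text
time: 9.38
tool_pos: [0.5572, -0.2086, 0.29]
tool_rot: [3.139, 0.0, 1.143]
contact_force: [1.1, -0.4, 8.3]
opening: 0.0254
grip_force: 40.0
time: 9.72
tool_pos: [0.5573, -0.2086, 0.2879]
tool_rot: [3.138, 0.0, 1.143]
contact_force: [1.2, -0.0, 6.1]
opening: 0.0254
grip_force: 40.0
time: 10.05
tool_pos: [0.5572, -0.2086, 0.2854]
tool_rot: [3.139, 0.0, 1.143]
contact_force: [2.1, -1.1, 2.7]
opening: 0.0254
grip_force: 40.0
```

```bash
python3 -m crank '[[-1,0,0,0.7,0],[-1,0,0,1.4,0],[-1,0,0,2,0],[-1,0,0,2,0]]'
python3 -m crank '[[-1,0,0,0.7,0],[-1,0,0,1.4,0],[-1,0,0,2,0],[-1,0,0,2,0]]'
python3 -m crank '[[-1,0,0,0.7,0],[-1,0,0,1.4,0],[-1,0,0,2,0],[-1,0,0,2,0]]'
```

```text
time: 10.38
tool_pos: [0.5569, -0.2085, 0.2828]
tool_rot: [3.141, 0.0, 1.143]
contact_force: [1.5, -1.1, 3.7]
opening: 0.0253
grip_force: 40.0
time: 10.72
tool_pos: [0.5569, -0.2085, 0.2808]
tool_rot: [3.141, 0.0, 1.143]
contact_force: [1.1, -0.6, 5.7]
opening: 0.0252
grip_force: 40.0
time: 11.05
tool_pos: [0.5565, -0.2083, 0.2781]
tool_rot: [-3.14, 0.0, 1.143]
contact_force: [0.8, -0.8, 1.9]
opening: 0.0255
grip_force: 40.0
```

```bash
python3 -m crank '[[-1,0,0,0.5,0],[-1,0,0,1,0],[-1,0,0,1,0]]'
python3 -m crank '[[-1,0,0,0.5,0],[-1,0,0,1,0],[-1,0,0,1,0]]'
python3 -m crank '[[-1,0,0,0.5,0],[-1,0,0,1,0],[-1,0,0,1,0]]'
```

```text
time: 11.3
tool_pos: [0.5566, -0.2083, 0.2776]
tool_rot: [-3.14, 0.0, 1.143]
contact_force: [0.5, -0.0, 4.9]
opening: 0.0252
grip_force: 40.0
time: 11.55
tool_pos: [0.5567, -0.2084, 0.2774]
tool_rot: [-3.141, 0.0, 1.143]
contact_force: [-1.5, -0.5, 9.4]
opening: 0.0254
grip_force: 40.0
time: 11.8
tool_pos: [0.5569, -0.2085, 0.2774]
tool_rot: [3.14, 0.0, 1.143]
contact_force: [-1.3, -0.5, 13.2]
opening: 0.0254
grip_force: 40.0
```

Hard stop at TCP z 0.2774, which matches the shoulder meeting a rim at 0.0896. Now the tug test.

```bash
python3 -m crank '[[-1,0,0,-1,0],[-1,0,0,-2,0],[-1,0,0,-3,0],[-1,0,0,-4,0],[-1,0,0,-4,0]]'
python3 -m crank '[[-1,0,0,-0.7,0],[-1,0,0,-1.4,0],[-1,0,0,-2,0],[-1,0,0,-2,0]]'
python3 -m crank '[[-1,0,0,-0.7,0],[-1,0,0,-1.4,0],[-1,0,0,-2,0],[-1,0,0,-2,0]]'
```

```text
time: 12.22
tool_pos: [0.5566, -0.2083, 0.2787]
tool_rot: [-3.14, -0.0, 1.143]
contact_force: [1.8, -1.1, -2.6]
opening: 0.0254
grip_force: 40.0
time: 12.55
tool_pos: [0.5561, -0.2081, 0.2794]
tool_rot: [-3.137, -0.0, 1.143]
contact_force: [1.7, -1.4, -19.6]
opening: 0.0251
grip_force: 40.0
time: 12.88
tool_pos: [0.5556, -0.2078, 0.28]
tool_rot: [-3.133, -0.0, 1.143]
contact_force: [1.8, -0.9, -30.6]
opening: 0.0255
grip_force: 40.0
```

Locked, and the pull reached about 30 N, more than intended because the arm was stiffer in tension. Easing back to about 15 N, then to neutral.

```bash
python3 -m crank '[[-1,0,0,1.5,0],[-1,0,0,2.4,0],[-1,0,0,2.4,0],[-1,0,0,2.4,0],[-1,0,0,2.4,0],[-1,0,0,2.4,0]]'
python3 -c "
from h import *
go(.5545,-.2082,.33,1.143)"
```

```text
time: 13.38
tool_pos: [0.5561, -0.208, 0.2798]
tool_rot: [-3.137, -0.0, 1.143]
contact_force: [-2.0, 0.8, -26.9]
opening: 0.0252
grip_force: 40.0
t 13.38 pos [ 0.5561 -0.208   0.2798] rot [-3.137 -0.     1.143] F [ -2.    0.8 -26.9] op 0.0252 gf 40.0
shift [ -0.8  -1.6 -50.2] roll -0.0
```

```bash
python3 -m crank '[[-1,0,0,0.7,0],[-1,0,0,1.2,0],[-1,0,0,1.2,0],[-1,0,0,1.2,0]]'
```

```text
time: 13.72
tool_pos: [0.5566, -0.2082, 0.2797]
tool_rot: [-3.14, -0.0, 1.143]
contact_force: [-1.3, 1.4, -24.2]
opening: 0.0255
grip_force: 40.0
```

```bash
python3 -m crank '[[-1,0,0,0.7,0],[-1,0,0,1.2,0],[-1,0,0,1.2,0],[-1,0,0,1.2,0]]'
```

```text
time: 14.05
tool_pos: [0.557, -0.2085, 0.2795]
tool_rot: [3.14, 0.0, 1.143]
contact_force: [-0.9, 1.1, -18.6]
opening: 0.0255
grip_force: 40.0
```

```bash
python3 -m crank '[[-1,0,0,0.6,0],[-1,0,0,0.6,0],[-1,0,0,0.6,0],[-1,0,0,0.6,0],[-1,0,0,0.6,0],[-1,0,0,0.6,0]]'
python3 -m crank '[[-1,0,0,0.7,0],[-1,0,0,1.4,0],[-1,0,0,1.4,0],[-1,0,0,1.4,0]]'
```

```text
time: 14.55
tool_pos: [0.5571, -0.2086, 0.2791]
tool_rot: [3.14, 0.0, 1.143]
contact_force: [-1.4, 0.7, -10.2]
opening: 0.0255
grip_force: 40.0
time: 14.88
tool_pos: [0.5574, -0.2088, 0.2785]
tool_rot: [3.137, 0.0, 1.143]
contact_force: [-0.6, 0.6, 1.0]
opening: 0.0254
grip_force: 40.0
```

Force is near zero, so I release and back straight up.

```bash
python3 -m crank '[[-1,0,0,0,0],[0.1,0,0,0,0],[0.1,0,0,0,0],[0.1,0,0,0,0],[0.1,0,0,0,0],[0.1,0,0,0,0],[0.1,0,0,0,0]]'
python3 -m crank '[[0.1,0,0,-8,0],[0.1,0,0,-20,0],[0.1,0,0,-40,0],[0.1,0,0,-65,0],[0.1,0,0,-95,0],[0.1,0,0,-115,0],[0.1,0,0,-120,0],[0.1,0,0,-120,0]]'
python3 -m crank '[[0.1,-30,-20,0,0],[0.1,-60,-50,0,0],[0.1,-90,-85,0,0],[0.1,-120,-120,0,0],[0.1,-140,-150,0,0],[0.1,-150,-160,0,0],[0.1,-150,-160,0,0],[0.1,-150,-160,0,0]]'
python3 - <<'E'
from h import *
a,d,W=cam("scene"); b,_,W2=cam("top")
x=cv2.resize(a[90:310,170:340],None,fx=2.4,fy=2.4); y=cv2.resize(b[140:240,150:350],None,fx=1.9,fy=1.9)
c=np.zeros((max(x.shape[0],y.shape[0]),x.shape[1]+y.shape[1],3),np.uint8); c[:x.shape[0],:x.shape[1]]=x; c[:y.shape[0],x.shape[1]:]=y
save("f",c)
for im,w in((a,W),(b,W2)):
    r,bl=im[...,0].astype(int),im[...,2].astype(int)
    m=(bl>r+30)&(abs(w[...,0]-.556)<.03)&(abs(w[...,1]+.208)<.03)&(w[...,2]>.07)
    if m.sum(): print(m.sum(),w[m].min(0).round(4),w[m].max(0).round(4))
E
```

```text
time: 15.47
tool_pos: [0.5568, -0.2084, 0.2768]
tool_rot: [-3.142, 0.0, 1.143]
contact_force: [0.3, -0.5, 0.1]
opening: 0.0505
grip_force: 0.0
time: 16.13
tool_pos: [0.5569, -0.2084, 0.399]
tool_rot: [3.137, 0.0, 1.143]
contact_force: [0.0, 0.1, -0.3]
opening: 0.0503
grip_force: 0.0
time: 16.8
tool_pos: [0.3483, -0.2786, 0.3961]
tool_rot: [-3.14, -0.001, 1.14]
contact_force: [0.0, -0.8, 0.6]
opening: 0.0506
grip_force: 0.0
120 [ 0.5434 -0.2184  0.0935] [ 0.568  -0.1923  0.1427]
69 [ 0.5444 -0.2194  0.103 ] [ 0.5671 -0.1963  0.1473]
```

View pics/f.png

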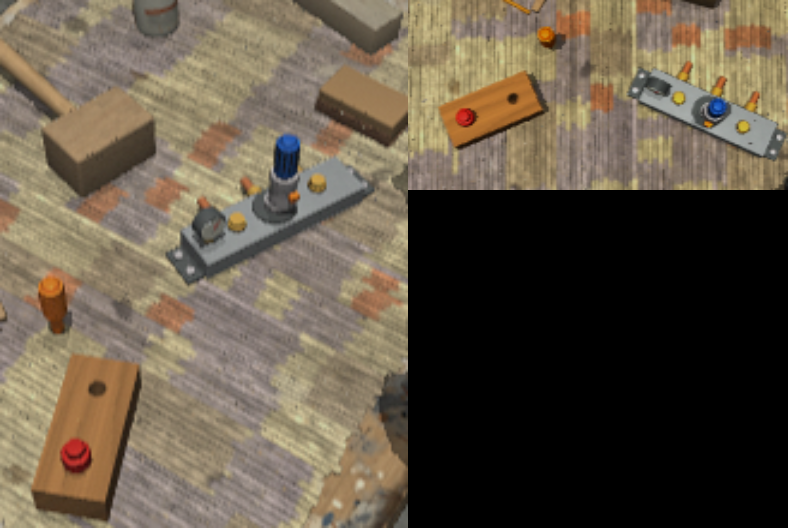

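The blue silencer stands upright in the fitting (287,158 in the left crop). Its top is at about 0.143–0.147 m, against 0.144 m expected when locked. The red plug (76,455) is in its hole and the gripper is clear.

```bash
python3 -c "
from cell import ticket
print(ticket.hand_in())"
```

```text
the job is handed in; nothing more can be done
None
```

The blue silencer is in the fitting and held under an upward tug, so I take it as locked, though the latch itself was not read; the tug overshot its 15 N to a measured peak of 30.6 N before I eased it back, then I let go, backed away and handed the job in at about 17 s.

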